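# Put the cut wedge away in the pedal-lift cheese keeper

### The arm

A 6-joint arm with a two-finger parallel gripper is mounted at the origin on a cart in front of the work surface, level with it; the furniture and walls round the work are solid. World frame = base frame: x ahead of the robot, y to its left, z up, the work surface at z = 0. Lengths are in m, angles in rad, forces in N, time in s.
With the tool pointing down it reaches from about 0.325 to 0.9 m from the base axis. Payload 6.1 kg.
Tool frame: the origin (TCP) lies on the mounting face of the last link; the fingertips stand 182 mm ahead of it and the grasp point (between the pads) lies 164 mm ahead of it; z points along the fingers, y is the line along which they close (so a half turn about z gives the same grasp; the last joint's range is limited). The gripper opens to 87 mm and grips with 3 to 60 N. Pads are 19 mm wide; open, the fingers measure 117 mm over their backs; the gripper's body (75 mm by 190 mm) begins 51 mm behind the grasp point.
Start: joints at [1.122, 0.22, 1.526, -0, 1.395, -0.126], TCP at [0.198, 0.593, 0.405] pointing down, gripper open.
Joint ranges: [-2.98, 2.98], [-0.91, 2.08], [0.09, 2.57], [-1.24, 4.39], [0.2, 2.65], [-2.68, 2.68]. Speed limits (rad/s): [2.57, 2.57, 3.01, 3.14, 3.14, 3.14].

### API

Orientations are given as a unit quaternion [x, y, z, w].
In Python, from rig import manip gives the robot as it stands.
- The arm moves only by the tool play_rows, never from a script. Its argument "deltas" is a list of rows, each a list of 4 numbers: the shift along the world's x, y, z in mm, then the turn about the world's z in rad. A call has 1 to 12 rows; each row is the pose to reach, as a shift and turn from the pose commanded when the call began; what a row does not reach only later rows make up. A row lasts 1/8 s, in which the tool goes at most 62.5 mm and 10.7 degrees, less where a joint would pass 70% of its speed; a pose out of reach is approached as far as the arm can. A call with a gripper value outside its range is refused whole. "grip" is the opening, from 0 (shut) to 1 (fully open), set as the call begins (left out, the last holds). The fingers move at their own pace and stop on an object; "force" is the grip in N (left out, the last holds). Time passes only in rows, so rows that repeat a pose let the fingers close. It gives the time, the measured TCP pose, the force, the opening and the grip force at its end, in the units of the state.
- manip.state(): the state, without advancing time (a new reading comes with each control period).
- manip.read_camera(name): name is "scene" or "top" or "wrist"; returns a dict with "pixels" (480x640x3 uint8, blue, green, red), "vfov" (degrees; the focal length in pixels is half the picture's height over the tangent of half this angle, whatever the lens; pixels are square), "cx", "cy" (the principal point, pixels), "k1" (the pictures are not rectified: a ray, as slopes to the right and down, at radius r is drawn at 1 + k1 r^2 times it, then the intrinsics apply), "extrinsics" (4x4, takes a point from camera to world coordinates). Camera axes: x right, y up, looking along -z (the intrinsics and any distortion apply to the point x, -y, -z); pixel columns grow to the right and rows downward; lengths in m; the calibration is good to about 2 mm. A picture is of the moment at which its call begins. There is no depth.
- manip.job_done(): hands the job in; it is judged then, once.
The state is a dict: "t": time; "joint_pos": joint angles; "dq": joint speeds; "effort": joint torques, N m; "tcp_pos": TCP position; "orientation": TCP orientation; "ft_force": force on the tool from outside, world axes, zero at the start; "wrist_torque": the same for the moment, N m; "width": finger opening in m; "grip_force": force on a finger pad.
Only numpy, scipy, OpenCV 4.12 (cv2) and the standard library are available. Lean on these libraries where they do the work, as an engineer would, in place of code of your own. Each camera call takes 0.05 s, during which the arm holds its last target. There are 200 camera calls.

### The job

Put the pale wedge of cheese away in the cheese keeper. Press the pedal at the keeper's side all the way down so that the clear hood swings fully up and stays up, set the wedge down flat, without dropping it, in the middle of the free half of the marble beside the round white cheese, then take hold of the pedal and ease it back up so that the hood comes down slowly, shuts fully over both cheeses and never slams. Work the hood only by its pedal, keep hands off the clear hood itself, and leave the other cheeses where they are.

Things in the scene. Friction and masses are not known exactly. Their poses are not given: they have to be found in the camera images.
- keeper: Fixed cheese keeper, turned some 50 degrees to the left: wooden base 230 x 290 x 66 mm on feet, marble slab 156 x 244 mm let into its top (marble top at z = 70 mm), clear hood above, steel pedal lever on its right side. Origin: middle of the underside; x to the back, y left, z up. Base front face at x = -115 mm; hood hinge along y at x = 100, z = 78 mm; pedal pivot along y at x = 10, z = 42 mm.
- hood (a joint): Angle of the hood: 0 shut, grows as its front swings up and back, 1.08 rad fully open. A push rod ties it to the pedal (hood turns about 4.3 times the pedal angle). Fully open it leans past its balance and stays up by itself; below about 0.9 rad its weight swings it shut and, let go, it slams. Over 2.5 rad/s downward counts as a slam (tread rising at some 100 mm/s).
- hood_edge (a point): Middle of the front lower edge of the clear hood (box open below, grey edges, 185 deep, 270 wide, 95 mm high; robot never touches it). Open, the edge stands some 165 mm above the marble and 95 mm in front of the hinge, over the slab: a tool straight above the place strikes it, one leaning 25 to 30 degrees (top to the keeper's front) clears it. Pick the wedge with the same lean, to set it flat.
- pedal (a joint): Angle of the pedal lever: 0 up (hood shut), 0.25 rad fully down (hood open, hard stop). About 10 N on the tread presses it. From the bottom it must be lifted several mm before the hood's weight takes over and pushes it up, so grip the tread by its left and right sides and lead it up all the way.
- pedal_tread (a point): Middle of the tread, a black rubber pad 38 (x) x 52 (y) x 14 mm with upright sides, grey ribs on top, at the front end of the 5 mm thick lever. At keeper x = -170, y = -158 mm; 86 mm above the counter when up, 41 mm when down; moves on an arc of 186 mm radius about the pedal pivot, nearly straight down. 35 mm free behind it, over 60 mm at its sides.
- marble_place (a point): Middle of the free left half of the marble, on its top: where the wedge's centre belongs. Axes as the keeper's (x to the back, y left).
- wedge_centre (a point): Pale cream wedge of cheese (140 to 280 g), 23 mm above its underside, near its centre of mass. Flat prism 46 mm high, side faces upright; y axis points to the thin end (tip 58 mm ahead, rind 30 mm behind), x across. 62 mm wide at the rind, tapering to the tip, 43 mm here: grasp across x. Lies before the keeper, thin end along keeper x within 40 degrees.
- white_cheese: Round white cheese, 100 mm across, 61 mm high, loose on the right half of the marble; origin: middle of its underside. Stays where it is.
- dark_wedge: Another wedge, dark brown rind, 95 x 66 x 54 mm, loose on the counter before the keeper; origin: middle of its underside. Stays where it is.

How it is judged:
On the way, in this order (a step that is already met when the one before it is completed fails the run):
1. pedal pressed fully, hood fully open, wedge not yet in (value of joint hood above 1.03 rad and horizontal distance between wedge_centre and marble_place above 0.1 m), for 0.3 s.
2. wedge set down flat on its place under the open hood and let go (x of wedge_centre in the frame of marble_place between -0.028 and 0.028 m and y of wedge_centre in the frame of marble_place between -0.035 and 0.035 m and z of wedge_centre in the frame of marble_place between 0.015 and 0.031 m and angle between wedge_centre's own z axis and vertical below 0.12 rad and value of joint hood above 1 rad and contact force between the fingers and pale_wedge below 0.1 N), for 0.2 s.
At the end, for the whole second after the job is handed in: The pale wedge lies flat (within 7 degrees) and still on the free half of the marble, its centre within 28 mm front to back and 35 mm sideways of the middle; the hood is shut (below 0.03 rad) with the pedal up; the white cheese and the dark wedge are within 20 mm of where they began (x of wedge_centre in the frame of marble_place between -0.028 and 0.028 m and y of wedge_centre in the frame of marble_place between -0.035 and 0.035 m and z of wedge_centre in the frame of marble_place between 0.015 and 0.031 m and angle between wedge_centre's own z axis and vertical below 0.12 rad and value of joint hood below 0.03 rad and value of joint pedal below 0.02 rad and linear speed of each of pale_wedge, white_cheese below 0.01 m/s and distance of each of white_cheese, dark_wedge from where it was at the start of the episode below 0.02 m); the robot touches nothing.
It fails at once if the hood comes down faster than 2.5 rad/s (slams) (velocity of joint hood below -2.5 rad/s).
It fails at once if the robot touches the clear hood (contact force between any of the fingers, the arm and hood above 1 N).
It fails at once if the wedge is dropped or banged onto the keeper (contact force between pale_wedge and keeper above 60 N).
It fails at once if the white cheese or the dark wedge is pushed about (distance of any of white_cheese, dark_wedge from where it was at the start of the episode above 0.03 m).
It also fails if it takes over 72 s, if anything falls off the work surface, if the arm or the gripper's body presses on something with over 40 N, if the wrist force passes 120 N, or if a joint passes its speed limit or range.

## Working session

There is one attempt and no reset: what is moved stays moved. The work goes in short steps, Python scripts to look and compute and a tool call to move; the robot and the scene stay as the last step left them, time stands still between calls to the robot, and variables do not carry over. Pictures are saved under pics/ and viewed, at most 10 in all, crops included, and the job is handed in when it is done.

Besides the shell and the picture viewer there is one more tool, called after "Emit:" as name([rows], argument=value, ...), one row to a line, values as JSON. play_rows: Moves the arm, as the interface text tells. Its arguments: {"type":"object","properties":{"deltas":{"type":"array"},"grip":{"type":"number"},"force":{"type":"number"}},"required":["deltas"]}

```bash
mkdir -p pics; cat > h.py <<'E'
import numpy as np, cv2
from rig import manip
def grab(n,f):
    c=manip.read_camera(n); np.savez(f'pics/{f}.npz',**{k:np.array(v) for k,v in c.items()}); cv2.imwrite(f'pics/{f}.png',c['pixels']); return c
def load(f): return np.load(f'pics/{f}.npz')
def K(c):
    f=240/np.tan(np.radians(float(c['vfov']))/2); return np.array([[f,0,float(c['cx'])],[0,f,float(c['cy'])],[0,0,1]]),np.array([float(c['k1']),0,0,0])
def ray(c,u,v):
    k,d=K(c); p=cv2.undistortPoints(np.array([[[u,v]]],float),k,d)[0,0]
    E=c['extrinsics']; return E[:3,3],E[:3,:3]@np.array([p[0],-p[1],-1])
def atz(c,u,v,z):
    o,r=ray(c,u,v); return o+r*(z-o[2])/r[2]
def proj(c,P):
    E=c['extrinsics']; q=(np.atleast_2d(P)-E[:3,3])@E[:3,:3]; k,d=K(c)
    return cv2.projectPoints(q*[1,-1,-1],np.zeros(3),np.zeros(3),k,d)[0][:,0]
E
python3 -c "
from h import *
for n in ['scene','top','wrist']:
    c=grab(n,n+'0'); print(n,c['vfov'],c['cx'],c['cy'],c['k1'],np.round(c['extrinsics'],3).tolist())
print(manip.state())"
```

```text
scene 45.60543830543382 320.3063529735326 237.16555063625128 -0.1356045808176191 [[-0.861, -0.348, 0.372, 1.085], [0.509, -0.569, 0.646, 0.757], [-0.013, 0.746, 0.666, 0.941], [0.0, 0.0, 0.0, 1.0]]
top 52.10526422818745 321.3584867837154 233.53543567314264 -0.011750892073415672 [[0.021, 0.984, -0.176, 0.421], [-1.0, 0.018, -0.018, -0.081], [-0.015, 0.176, 0.984, 1.128], [0.0, 0.0, 0.0, 1.0]]
wrist 69.89968784638039 318.87393211305755 240.85485439906896 0.002101618419017108 [[0.318, -0.913, -0.257, 0.128], [0.948, 0.306, 0.087, 0.616], [-0.001, -0.271, 0.963, 0.384], [0.0, 0.0, 0.0, 1.0]]
{'t': 0.15, 'joint_pos': array([ 1.12187588e+00,  2.21081331e-01,  1.52735027e+00, -2.55753494e-05,
        1.39467653e+00, -1.26094113e-01]), 'dq': array([-8.75829131e-05, -1.36485469e-03, -4.12868464e-03, -7.43369135e-04,
       -1.08039462e-03, -1.61593596e-04]), 'effort': array([ 1.63181401e-03, -4.95192468e+01, -3.87881291e+01,  7.01693888e-02,
        5.30984765e-02, -7.64944298e-05]), 'tcp_pos': array([0.19819658, 0.59253107, 0.40386477]), 'orientation': array([ 1.60710898e-01,  9.87001233e-01, -7.30209355e-04, -2.02796007e-04]), 'ft_force': array([-0.57426867,  0.40408474, -0.12871228]), 'wrist_torque': array([ 0.02097132, -0.00293468, -0.03396821]), 'grip_force': 0.0, 'width': 0.0869259587798274}
```

View pics/top0.png

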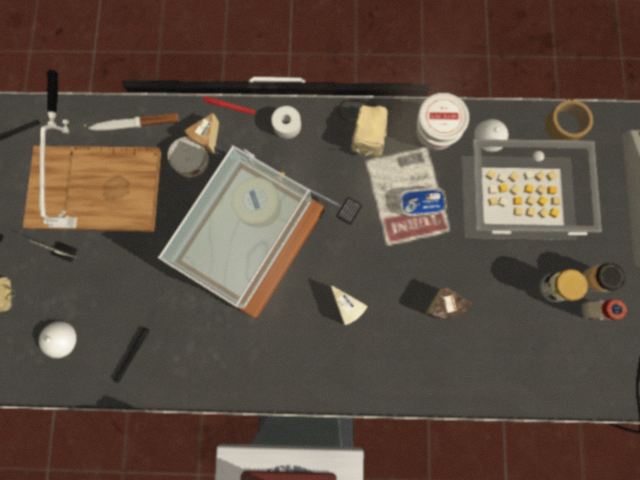

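View pics/scene0.png

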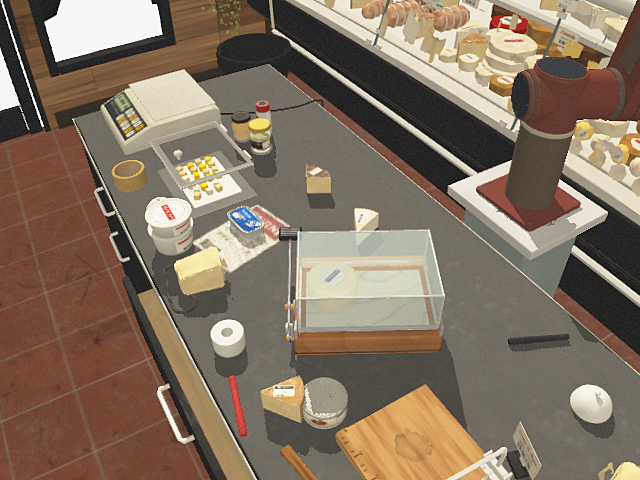

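```bash
python3 -c "
from h import *
c=load('top0'); i=c['pixels']
a=cv2.resize(i[185:335,310:480],None,fx=4,fy=4,interpolation=cv2.INTER_CUBIC)
cv2.imwrite('pics/c1.png',cv2.convertScaleAbs(a,alpha=1.6))
b=cv2.resize(i[135:330,150:335],None,fx=3,fy=3,interpolation=cv2.INTER_CUBIC)
cv2.imwrite('pics/c2.png',cv2.convertScaleAbs(b,alpha=1.3))"
```

```text
(no output)
```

View pics/c1.png

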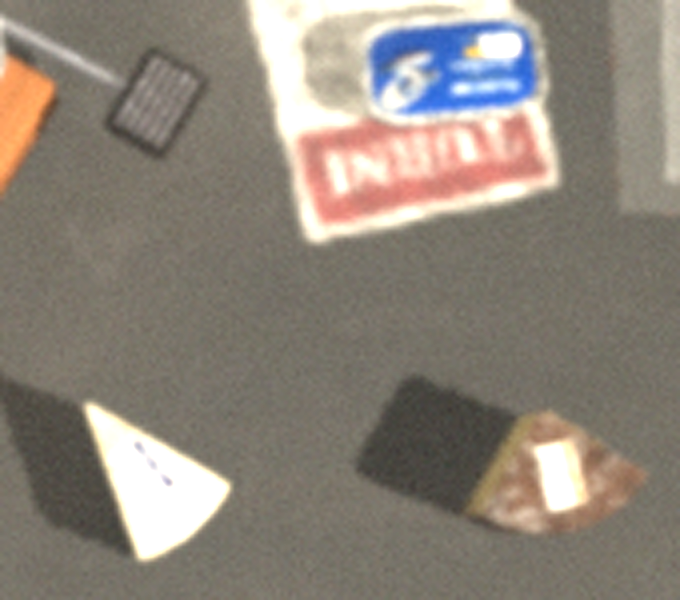

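View pics/c2.png

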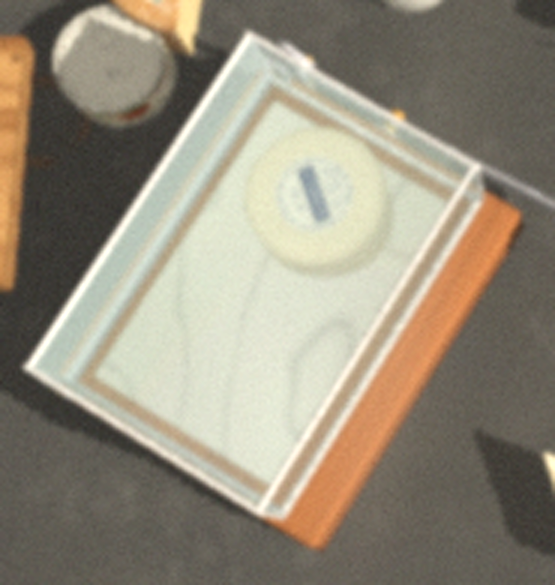

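```bash
python3 -c "
from h import *
c=load('top0')
a=lambda u,v,z:atz(c,310+u/4,185+v/4,z)
b=lambda u,v,z:atz(c,150+u/3,135+v/3,z)
T=np.mean([a(*p,.093) for p in [(155,48),(205,85),(162,160),(108,118)]],0);print('tread',T)
w=[a(*p,.046) for p in [(88,402),(230,486),(145,560)]];m=(w[1]+w[2])/2;d=w[0]-m;print('wedge',w,'len',np.linalg.norm(d),'wid',np.linalg.norm(w[1]-w[2]),'yaw',np.degrees(np.arctan2(d[1],d[0])))
d/=np.linalg.norm(d);W=w[0]-d*.058;print('centre',W)
fr,fl=b(520,215,.066),b(320,547,.066);e=fl-fr;print('front',fr,fl,np.linalg.norm(e),'yawx',np.degrees(np.arctan2(e[1],e[0]))-90)
s=[b(*p,.07) for p in [(280,100),(97,375),(268,482),(445,200)]];print('slab',s,[np.linalg.norm(s[i]-s[i-1]) for i in range(4)])
e=s[1]-s[0];print(np.degrees(np.arctan2(e[1],e[0]))-90, np.mean(s,0))
th=np.arctan2(*(fl-fr)[[1,0]])-np.pi/2
for th in (th,np.radians(50)):
  R=np.array([[np.cos(th),-np.sin(th)],[np.sin(th),np.cos(th)]])
  k1=(fr+fl)[:2]/2-R@[-.115,0]; k2=T[:2]-R@[-.170,-.158]; print('keeper',np.degrees(th),k1,k2,'slabmid in keeper',R.T@(np.mean(s,0)[:2]-k1),R.T@(T[:2]-k1))
print('white',a(0,0,.07)*0+b(318,198,.131))
"
```

```text
tread [ 0.65746225 -0.12141305  0.093     ]
wedge [array([ 0.49905476, -0.08687488,  0.046     ]), array([ 0.45492437, -0.16497089,  0.046     ]), array([ 0.41432201, -0.11917198,  0.046     ])] len 0.08484154382312574 wid 0.06120532798775698 yaw 40.58565525707363
centre [ 0.45500757 -0.12460875  0.046     ]
front [ 0.67168798 -0.06460546  0.066     ] [0.4265725 0.0730762 0.066    ] 0.28113669221241133 yawx 60.67702566754369
slab [array([0.75615462, 0.11705512, 0.07      ]), array([0.546266  , 0.24030359, 0.07      ]), array([0.47162603, 0.11179601, 0.07      ]), array([ 0.68116832, -0.00901564,  0.07      ])] [np.float64(0.14668599309645025), np.float64(0.2433997122739418), np.float64(0.1486113123490495), np.float64(0.24187480713548953)]
59.57816352473242 [0.61380374 0.11503477 0.07      ]
keeper 60.67702566754368 [0.60544943 0.10450076] [0.60296078 0.10418303] slabmid in keeper [ 0.0132757  -0.00212505] [-0.17149579 -0.15598581]
keeper 50.0 [0.62305082 0.09233048] [0.64570112 0.11037495] slabmid in keeper [0.01144859 0.02167771] [-0.14161779 -0.16375238]
white [0.66610543 0.07554914 0.131     ]
```

Emit:
play_rows([
  [459, -714, 20, -1.77],
  [459, -714, 20, -1.77],
  [459, -714, 20, -1.77],
  [459, -714, 20, -1.77],
  [459, -714, 20, -1.77],
  [459, -714, 20, -1.77],
  [459, -714, 20, -1.77],
  [459, -714, 20, -1.77],
  [459, -714, 20, -1.77],
  [459, -714, 20, -1.77],
  [459, -714, 20, -1.77],
  [459, -714, 20, -1.77],
], grip=1, force=40)

```text
t: 1.65
tcp_pos: [0.6045, -0.0399, 0.4222]
orientation: [0.866, 0.501, -0.0, -0.0]
ft_force: [-0.1, 0.3, -0.5]
width: 0.0868
grip_force: 0.0
```

Emit:
play_rows([
  [25, -40, -50, 0],
  [50, -78, -90, 0],
  [50, -78, -102, 0],
  [50, -78, -102, 0],
])

```text
t: 2.15
tcp_pos: [0.653, -0.1158, 0.3183]
orientation: [0.866, 0.5, -0.001, -0.002]
ft_force: [-0.2, 0.2, 0.4]
width: 0.0874
grip_force: 0.0
```

```bash
python3 -c "
from h import *
c=grab('wrist','w1');s=manip.state();print(s['tcp_pos'],s['orientation'],np.round(c['extrinsics'],3).tolist())
cv2.circle
T=np.array([.6565,-.122,.093]);print(proj(c,T))
a=cv2.resize(c['pixels'],None,fx=1.2,fy=1.2);
cv2.drawMarker(a,tuple((proj(c,T)[0]*1.2).astype(int)),(0,0,255));cv2.imwrite('pics/w1v.png',a)"
```

```text
[ 0.65349241 -0.11528588  0.32047187] [ 8.65526844e-01  5.00862285e-01 -1.92179005e-04 -4.66075137e-04] [[0.866, 0.48, 0.139, 0.69], [-0.5, 0.834, 0.233, -0.052], [-0.005, -0.271, 0.962, 0.298], [0.0, 0.0, 0.0, 1.0]]
[[330.07186805 270.69851542]]
```

View pics/w1v.png

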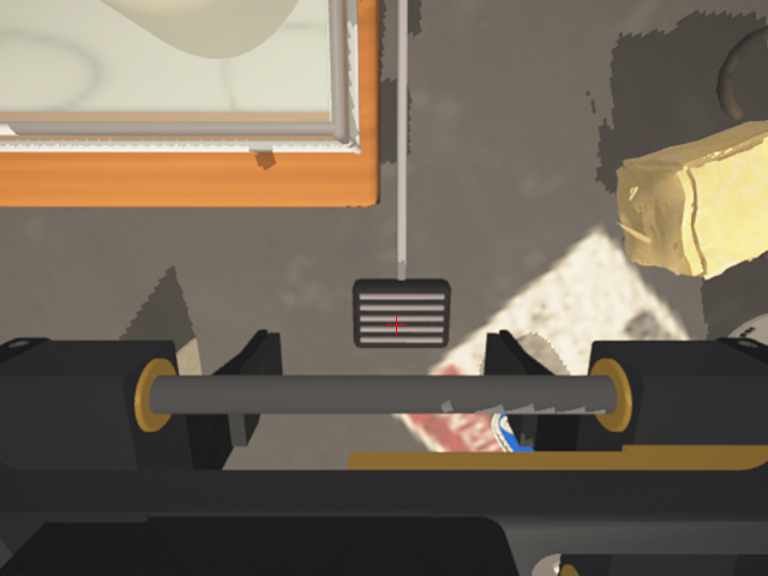

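```bash
python3 -c "
from h import *
c=load('w1');T=atz(c,401/1.2,313/1.2,.093);print(T, manip.state()['joint_pos'])
f=lambda u,v,z:atz(c,u/1.2,v/1.2,z)
print('base front right top corner',f(379,205,.066), 'front',f(0,207,.066))
print('marble front',f(0,122,.07),f(330,122,.07))
k=f(379,205,.066)[:2]-np.array([-.1150*.5+.145*.866, -.115*.866-.145*.5]);print('keeper',k)
"
```

```text
[ 0.6620007  -0.11751491  0.093     ] [-2.93431703e-01  3.77394375e-01  1.49514563e+00  3.73545006e-04
  1.26999572e+00  2.28064147e-01]
base front right top corner [ 0.67865784 -0.0650248   0.066     ] front [0.49561656 0.03909283 0.066     ]
marble front [0.53007846 0.06951966 0.07      ] [ 0.6780448  -0.01574474  0.07      ]
keeper [0.61058784 0.1070652 ]
```

Emit:
play_rows([
  [7, -3, -40, 0],
  [7, -3, -70, 0],
  [7, -3, -70, 0],
])

```text
t: 2.58
tcp_pos: [0.6599, -0.1174, 0.2499]
orientation: [0.865, 0.501, -0.001, -0.001]
ft_force: [0.3, -0.0, 0.1]
width: 0.0873
grip_force: 0.0
```

Emit:
play_rows([
  [0, 0, 0, 0],
  [0, 0, 0, 0],
  [0, 0, 0, 0],
  [0, 0, 0, 0],
], grip=0, force=40)

```text
t: 3.08
tcp_pos: [0.6609, -0.1191, 0.2511]
orientation: [0.866, 0.501, 0.0, 0.0]
ft_force: [-0.6, 0.7, 0.1]
width: 0.0554
grip_force: 0.0
```

Emit:
play_rows([
  [0, 0, 0, 0],
  [0, 0, 0, 0],
  [0, 0, 0, 0],
])

```text
t: 3.45
tcp_pos: [0.661, -0.1192, 0.2508]
orientation: [0.866, 0.501, 0.0, 0.0]
ft_force: [1.2, -1.1, 1.7]
width: 0.0516
grip_force: 40.0
```

Emit:
play_rows([
  [-1, -2, -7, 0],
  [-1, -3, -14, 0],
  [-2, -3, -21, 0],
  [-2, -4, -28, 0],
  [-2, -4, -34, 0],
  [-2, -4, -40, 0],
  [-2, -4, -44, 0],
  [-2, -4, -46, 0],
  [-2, -4, -46, 0],
  [-2, -4, -46, 0],
])

```text
t: 4.7
tcp_pos: [0.6586, -0.1236, 0.2041]
orientation: [0.866, 0.501, -0.0, 0.0]
ft_force: [-1.5, -5.7, 2.2]
width: 0.0515
grip_force: 40.0
```

```bash
python3 -c "
from h import *
s=manip.state();print(s['tcp_pos'],s['ft_force'],s['width'])
c=grab('scene','s1');cv2.imwrite('pics/s1v.png',cv2.resize(c['pixels'][120:420,200:520],None,fx=1.9,fy=1.9))"
```

```text
[ 0.65862849 -0.12361303  0.20411219] [-1.48706667 -5.71544023  2.2496171 ] 0.05149025548759532
```

View pics/s1v.png

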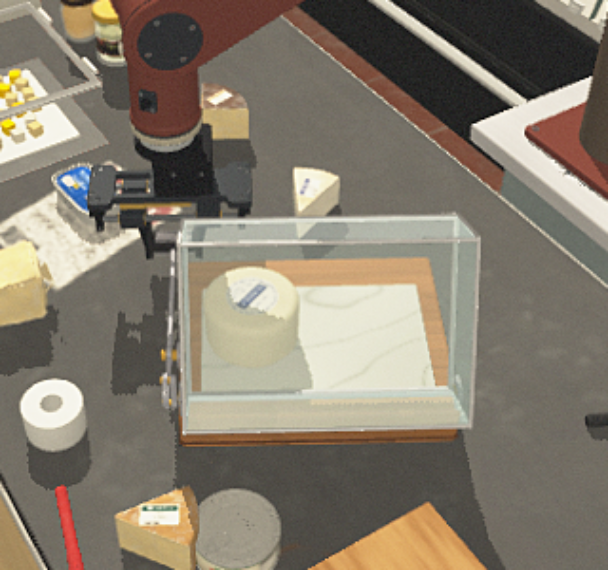

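Emit:
play_rows([
  [0, 0, -3, 0],
  [0, 0, -4, 0],
  [0, 0, -4, 0],
  [0, 0, -4, 0],
])

```text
t: 5.25
tcp_pos: [0.6588, -0.1236, 0.2036]
orientation: [0.866, 0.501, -0.0, 0.0]
ft_force: [-11.8, -2.5, 23.5]
width: 0.0516
grip_force: 40.0
```

```bash
python3 -c "
from h import *
c=grab('top','t1');c2=grab('scene','s2')
k=np.array([.609,.1065]);R=np.array([[.5,-.866],[.866,.5]])
def kw(x,y,z): return np.r_[k+R@[x,y],z]
cv2.imwrite('pics/t1v.png',cv2.convertScaleAbs(cv2.resize(c['pixels'][130:330,150:350],None,fx=3,fy=3),alpha=1.4))
for n,cc,o,s in (('t',c,(150,130),3),('s',c2,(200,120),1.9)):
  for a in (0,.9,1.0,1.08):
    L=.185; ex=.1-L*np.cos(a); ez=.078+L*np.sin(a)
    print(n,a,ex,ez,[((proj(cc,kw(ex,y,ez))[0]-o)*s).round(0).tolist() for y in (-.135,.135)])
"
```

```text
t 0 -0.08499999999999999 0.078 [[479.0, 210.0], [280.0, 528.0]]
t 0.9 -0.014997844130072907 0.22291547828108443 [[378.0, 100.0], [145.0, 461.0]]
t 1.0 4.407341439414958e-05 0.23367213218946087 [[356.0, 83.0], [120.0, 447.0]]
t 1.08 0.012804252627858115 0.24116219427371527 [[337.0, 70.0], [99.0, 435.0]]
s 0 -0.08499999999999999 0.078 [[188.0, 270.0], [424.0, 265.0]]
s 0.9 -0.014997844130072907 0.22291547828108443 [[181.0, 215.0], [449.0, 210.0]]
s 1.0 4.407341439414958e-05 0.23367213218946087 [[181.0, 217.0], [453.0, 212.0]]
s 1.08 0.012804252627858115 0.24116219427371527 [[180.0, 220.0], [456.0, 215.0]]
```

View pics/t1v.png

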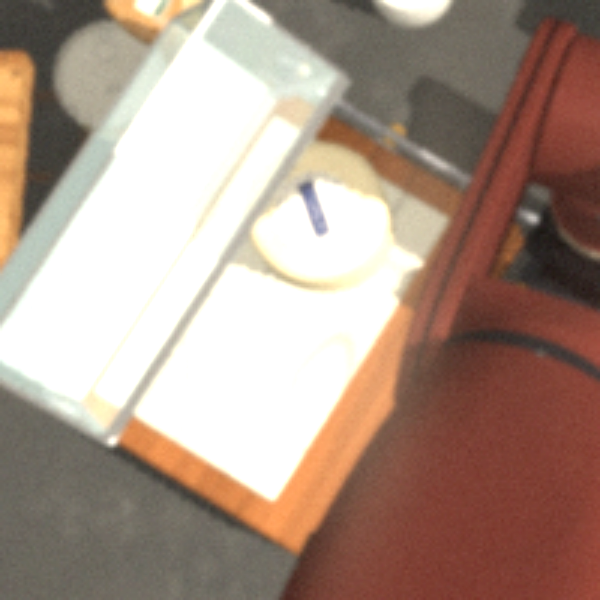

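```bash
python3 -c "
from h import *
c=load('t1');f=lambda u,v,z:atz(c,150+u/3,130+v/3,z)
k=np.array([.609,.1065]);R=np.array([[.5,-.866],[.866,.5]])
for n,p in dict(marbleFL=(274,500,.07),marbleFR=(400,300,.07),baseFL=(298,552,.066),edgeR=(345,75,.235),edgeL=(112,440,.235)).items():
  q=f(*p);print(n,q.round(4),(R.T@(q[:2]-k)).round(4))"
```

```text
marbleFL [0.4696 0.1074 0.07  ] [-0.0689  0.1212]
marbleFR [0.6167 0.0221 0.07  ] [-0.0693 -0.0489]
baseFL [0.4333 0.0891 0.066 ] [-0.1029  0.1435]
edgeR [0.731 0.046 0.235] [ 0.0086 -0.1359]
edgeL [0.4963 0.1788 0.235 ] [0.0063 0.1338]
```

Emit:
play_rows([
  [0, 0, 4, 0],
  [0, 0, 4, 0],
  [0, 0, 4, 0],
  [0, 0, 4, 0],
  [0, 0, 4, 0],
], grip=1)

```text
t: 5.98
tcp_pos: [0.6586, -0.1229, 0.2039]
orientation: [0.866, 0.501, -0.0, -0.0]
ft_force: [-0.2, 0.6, 0.1]
width: 0.0857
grip_force: 0.0
```

Emit:
play_rows([
  [0, 0, 50, 0],
  [0, 0, 96, 0],
  [-60, 5, 96, -0.12],
  [-120, 10, 96, -0.24],
  [-186, 15, 96, -0.34],
  [-186, 15, 96, -0.34],
  [-186, 15, 96, -0.34],
  [-186, 15, 96, -0.34],
])

```text
t: 6.98
tcp_pos: [0.4744, -0.1085, 0.3015]
orientation: [0.938, 0.347, 0.001, 0.001]
ft_force: [0.1, -0.2, 0.4]
width: 0.0871
grip_force: 0.0
```

```bash
python3 -c "
from h import *
c=grab('wrist','w2');s=manip.state();print(s['tcp_pos'],s['orientation'],s['joint_pos'])
cv2.imwrite('pics/w2v.png',cv2.resize(c['pixels'],None,fx=1.2,fy=1.2))"
```

```text
[ 0.47427444 -0.10842216  0.30116768] [9.37765238e-01 3.47268636e-01 7.04567774e-04 5.97304021e-04] [-3.87038329e-01 -1.09581378e-02  1.98071739e+00  7.72334082e-05
  1.16998740e+00  4.74413819e-01]
```

View pics/w2v.png

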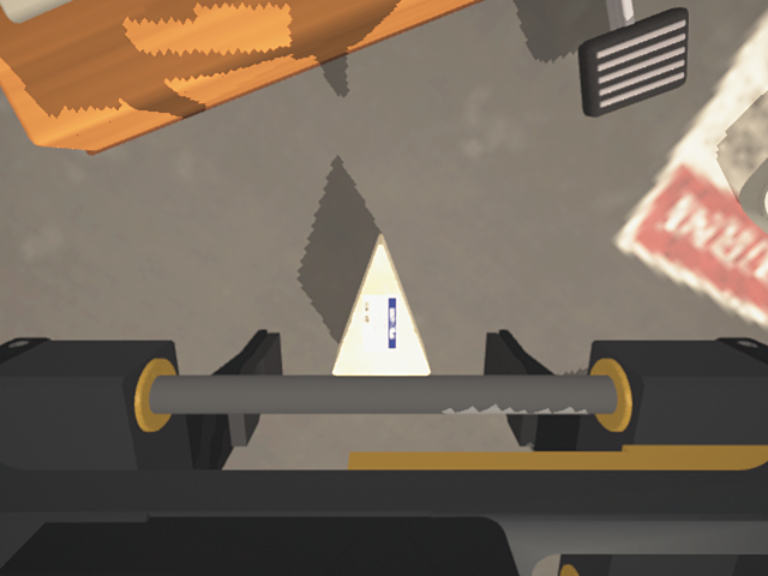

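```bash
python3 -c "
from h import *
c=load('w2');t=atz(c,380/1.2,236/1.2,.046);m=atz(c,381.5/1.2,373/1.2,.046);d=t-m;L=np.linalg.norm(d);d/=L
print(t,m,L,np.degrees(np.arctan2(d[1],d[0])),'centre',t-.058*d,'grasp',t-.036*d)"
```

```text
[ 0.5037955  -0.08201458  0.046     ] [ 0.43872634 -0.13884902  0.046     ] 0.08639531369707139 41.1354820517151 centre [ 0.46011245 -0.1201694   0.046     ] grasp [ 0.47668188 -0.10569688  0.046     ]
```

Emit:
play_rows([
  [2, 2, -50, 0],
  [2, 2, -95, 0],
  [2, 2, -114, 0],
  [2, 2, -114, 0],
])

```text
t: 7.52
tcp_pos: [0.4753, -0.106, 0.185]
orientation: [0.938, 0.347, -0.001, -0.001]
ft_force: [-0.2, 0.6, 0.3]
width: 0.0866
grip_force: 0.0
```

Emit:
play_rows([
  [0, 0, 0, 0],
  [0, 0, 0, 0],
  [0, 0, 0, 0],
  [0, 0, 0, 0],
  [0, 0, 0, 0],
  [0, 0, 0, 0],
  [0, 0, 0, 0],
  [0, 0, 0, 0],
], grip=0, force=30)

```text
t: 8.52
tcp_pos: [0.4747, -0.106, 0.1865]
orientation: [0.938, 0.347, -0.0, 0.0]
ft_force: [-0.0, -0.3, 1.5]
width: 0.0309
grip_force: 28.1
```

Emit:
play_rows([
  [0, 0, 10, 0],
  [0, 0, 30, 0],
  [0, 0, 60, 0],
  [0, 0, 100, 0],
  [0, 0, 130, 0],
  [0, 0, 130, 0],
])

```text
t: 9.28
tcp_pos: [0.4757, -0.1063, 0.3195]
orientation: [0.938, 0.347, 0.002, 0.002]
ft_force: [-0.3, 0.5, -2.0]
width: 0.0305
grip_force: 28.2
```

```bash
python3 -c "
from h import *
c=grab('wrist','w3');c2=grab('scene','s3');s=manip.state();print(s['tcp_pos'],s['width'],s['grip_force'],s['ft_force'],s['wrist_torque'])
a=c['pixels'][130:330,200:440];b=c2['pixels'][120:360,240:500]
cv2.imwrite('pics/v3.png',np.hstack([cv2.resize(a,(400,400)),cv2.resize(b,(400,400))]))"
```

```text
[ 0.47438486 -0.10582434  0.31588046] 0.030649589399716 28.18362490274012 [-1.3746625   0.46124548 -2.52171635] [-0.11607312  0.12822707 -0.01777753]
```

View pics/v3.png

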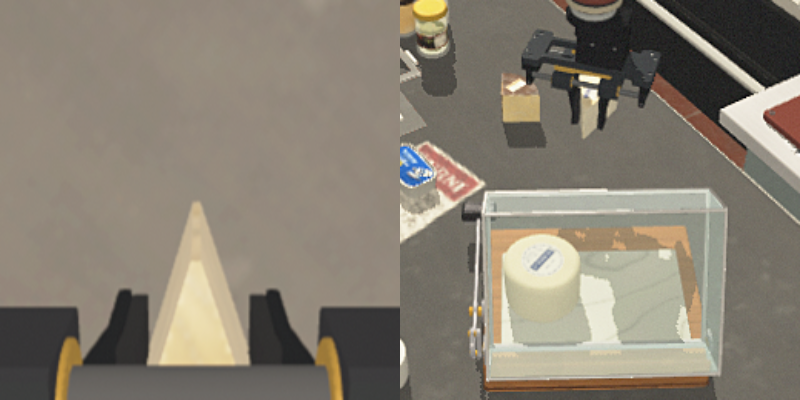

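```bash
python3 -c "
from h import *
c=load('w3');p=manip.state()['tcp_pos'];d=np.array([np.cos(np.radians(40.6)),np.sin(np.radians(40.6)),0])
for s in (.033,.036):
  print(s,proj(c,[p+d*s+[0,0,-.1865],p+d*s+[0,0,-.1405]]))
T=np.linalg.inv(c['extrinsics'])
# pitch fit: point ahead .0344+.. rotated about tool y at contact (.0095 behind tool centre, z -.164)
for a in (-20,-10,-5,5,10,20):
  r=np.radians(a);o=[]
  for h in (-.0225,.0235):
    s0=.034+.0095; s=s0*np.cos(r)-h*np.sin(r); z=s0*np.sin(r)+h*np.cos(r); o.append(p+d*(s-.0095)+[0,0,-.164+z])
  print(a,proj(c,o).round(0).tolist())
"
```

```text
0.033 [[314.31977732 230.19459843]
 [313.35701612 258.94633431]]
0.036 [[314.29711588 224.45150911]
 [313.3207131  251.42314684]]
-20 [[315.0, 241.0], [314.0, 232.0]]
-10 [[314.0, 233.0], [314.0, 242.0]]
-5 [[314.0, 231.0], [313.0, 249.0]]
5 [[314.0, 227.0], [313.0, 265.0]]
10 [[314.0, 226.0], [313.0, 275.0]]
20 [[314.0, 226.0], [313.0, 297.0]]
```

Emit:
play_rows([
  [0, 8, 5, 0.17],
  [0, 16, 5, 0.34],
  [0, 24, 5, 0.51],
  [0, 32, 5, 0.68],
  [0, 40, 5, 0.85],
  [0, 48, 5, 1.02],
  [0, 56, 5, 1.19],
  [0, 64, 5, 1.36],
  [0, 72, 5, 1.53],
  [-3, 80, 5, 1.7],
  [-6, 90, 5, 1.87],
  [-6, 97, 5, 2.04],
])

```text
t: 10.88
tcp_pos: [0.4677, -0.0085, 0.319]
orientation: [0.192, 0.981, 0.0, -0.002]
ft_force: [0.1, -0.7, -1.1]
width: 0.0306
grip_force: 28.2
```

Emit:
play_rows([
  [0, 0, 0, 0.17],
  [0, 0, 0, 0.34],
  [0, 0, 0, 0.51],
  [0, 0, 0, 0.68],
  [0, 0, 0, 0.85],
  [0, 0, 0, 1.02],
  [0, 0, 0, 1.14],
  [0, 0, 0, 1.14],
  [0, 0, 0, 1.14],
])

```text
t: 12.0
tcp_pos: [0.4683, -0.009, 0.3203]
orientation: [-0.364, 0.931, 0.001, -0.001]
ft_force: [0.3, 0.8, -0.1]
width: 0.0305
grip_force: 28.2
```

```bash
python3 -c "
from h import *
s=manip.state();q=s['orientation'];print(s['tcp_pos'],s['joint_pos'],s['width'],np.degrees(np.arctan2(q[1]**2-q[0]**2,2*q[0]*q[1])))
c=grab('wrist','w4');cv2.imwrite('pics/w4.png',c['pixels'])"
```

```text
[ 0.46831336 -0.00895112  0.32026438] [-1.87706545e-01 -7.94580381e-02  2.00761252e+00 -2.46301443e-05
  1.21556251e+00 -2.50332005e+00] 0.03054325907266436 132.6753728542431
```

Emit:
play_rows([
  [8, 14, 0, 0.04],
  [20, 33, 0, 0.1],
  [32, 54, 0, 0.17],
  [43, 73, 0, 0.24],
  [53, 91, 0, 0.3],
  [60, 103, 0, 0.3],
  [64, 109, 0, 0.3],
  [64, 109, 0, 0.3],
  [64, 109, 0, 0.3],
])

```text
t: 13.18
tcp_pos: [0.5325, 0.0996, 0.3213]
orientation: [-0.5, 0.866, -0.0, -0.0]
ft_force: [1.1, 0.3, -2.3]
width: 0.0307
grip_force: 28.2
```

```bash
python3 -c "
from h import *
s=manip.state();q=s['orientation'];print(s['tcp_pos'],s['joint_pos'],s['width'],np.degrees(np.arctan2(q[1]**2-q[0]**2,2*q[0]*q[1])),s['ft_force'])
c=grab('top','t4');c2=grab('scene','s4')
a=c['pixels'][130:330,150:350];b=c2['pixels'][120:360,240:480]
cv2.imwrite('pics/v4.png',np.hstack([cv2.convertScaleAbs(cv2.resize(a,(400,400)),alpha=1.3),cv2.resize(b,(400,400))]))"
```

```text
[0.53254878 0.09961337 0.32127879] [ 3.93978050e-02  9.86046846e-02  1.82608554e+00 -2.64103080e-04
  1.21728107e+00 -2.57788948e+00] 0.030735912268550332 149.96475643122216 [ 1.05116082  0.25725892 -2.27902305]
```

View pics/v4.png

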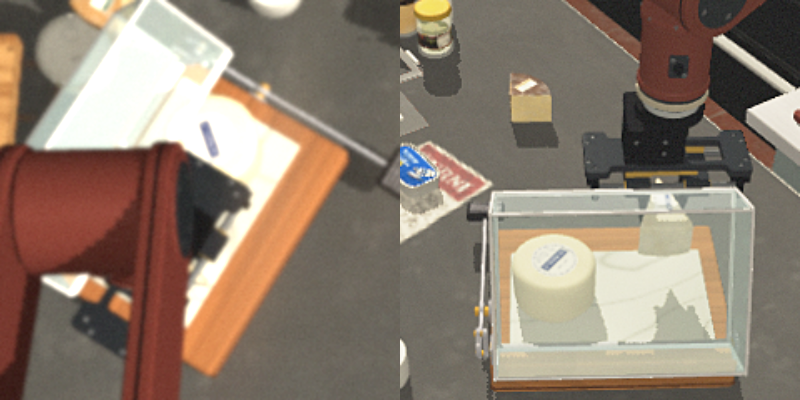

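Emit:
play_rows([
  [0, 0, -12, 0],
  [0, 0, -26, 0],
  [0, 0, -40, 0],
  [0, 0, -50, 0],
  [0, 0, -56, 0],
  [0, 0, -60, 0],
  [0, 0, -62, 0],
  [0, 0, -63, 0],
  [0, 0, -63, 0],
])

```text
t: 14.4
tcp_pos: [0.5329, 0.1, 0.2587]
orientation: [-0.5, 0.866, -0.0, 0.0]
ft_force: [0.3, -0.8, -1.5]
width: 0.0306
grip_force: 28.2
```

Emit:
play_rows([
  [0, 0, -1, 0],
  [0, 0, -1, 0],
  [0, 0, -1, 0],
])

```text
t: 14.78
tcp_pos: [0.5327, 0.1, 0.2575]
orientation: [-0.5, 0.866, -0.0, 0.0]
ft_force: [-0.3, 0.3, -1.6]
width: 0.0308
grip_force: 28.2
```

Emit:
play_rows([
  [0, 0, -1, 0],
  [0, 0, -1, 0],
  [0, 0, -1.5, 0],
  [0, 0, -1.5, 0],
])

```text
t: 15.28
tcp_pos: [0.5328, 0.1, 0.2565]
orientation: [-0.5, 0.866, -0.0, 0.0]
ft_force: [-3.0, -0.6, 5.7]
width: 0.0307
grip_force: 28.5
```

Emit:
play_rows([
  [0, 0, 0, 0],
  [0, 0, 0, 0],
  [0, 0, 1, 0],
  [0, 0, 2, 0],
  [0, 0, 2, 0],
  [-5, -8.7, 2, 0],
  [-10, -17.3, 2, 0],
  [-15, -26, 2, 0],
  [-15, -26, 2, 0],
], grip=0.55)

```text
t: 16.4
tcp_pos: [0.5173, 0.0732, 0.2579]
orientation: [-0.499, 0.866, 0.0, -0.0]
ft_force: [0.2, 0.9, 0.0]
width: 0.0481
grip_force: 0.0
```

```bash
python3 -c "
from h import *
s=manip.state();print(s['tcp_pos'],s['width'],s['ft_force'])
c2=grab('scene','s5')
b=c2['pixels'][200:320,360:480]
cv2.imwrite('pics/v5.png',cv2.resize(b,(600,600),interpolation=cv2.INTER_CUBIC))"
```

```text
[0.51731358 0.07318915 0.25790067] 0.048128183941056606 [0.159082   0.92927133 0.011126  ]
```

View pics/v5.png

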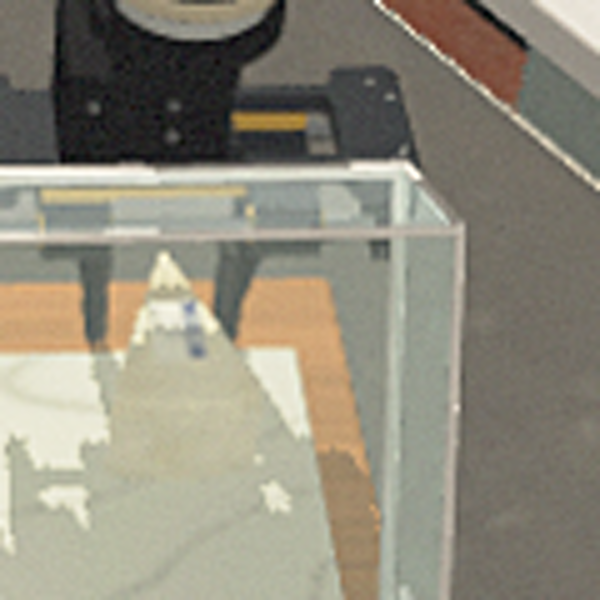

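```bash
python3 -c "
from h import *
c=load('s5');k=np.array([.609,.1065]);R=np.array([[.5,-.866],[.866,.5]])
g=lambda u,v,z:(R.T@(atz(c,360+u/5,200+v/5,z)[:2]-k)).round(4)
print('tip',g(165,252,.116),'rind top',g(112,385,.116),g(272,402,.116),'rind bot',g(110,468,.07),g(262,476,.07))
print('marble FL',g(297,348,.07))
print('tool',R.T@(manip.state()['tcp_pos'][:2]-k))"
```

```text
tip [-0.0757  0.0652] rind top [0.0018 0.0356] [0.013  0.0989] rind bot [0.0049 0.0374] [0.0111 0.0997]
marble FL [-0.0628  0.1244]
tool [-0.07426976  0.06270472]
```

Emit:
play_rows([
  [-1.5, 1, 0, 0],
  [-1.5, 1, 0, 0],
  [-1.5, 1, 0, 0],
  [-1.5, 1, 0, 0],
  [-1.5, 1, 0, 0],
  [-1.5, 1, 0, 0],
], grip=0.17, force=15)

```text
t: 17.2
tcp_pos: [0.5162, 0.075, 0.2579]
orientation: [-0.5, 0.866, -0.0, 0.0]
ft_force: [-0.4, 0.1, -0.3]
width: 0.0148
grip_force: 0.1
```

Emit:
play_rows([
  [2, 3.5, 0, 0],
  [4, 7, 0, 0],
  [6, 10.4, 0, 0],
  [7.5, 13, 0, 0],
  [9, 15.6, 0, 0],
  [10.5, 18.2, 0, 0],
  [12, 20.8, 0, 0],
  [13.5, 23.4, 0, 0],
  [14.5, 25, 0, 0],
  [14.5, 25, 0, 0],
  [14.5, 25, 0, 0],
])

```text
t: 18.58
tcp_pos: [0.5308, 0.1001, 0.2579]
orientation: [-0.5, 0.866, 0.0, 0.0]
ft_force: [-0.6, 0.2, -0.6]
width: 0.0148
grip_force: 0.3
```

Emit:
play_rows([
  [0, 0, 0, 0],
  [0, 0, 0, 0],
  [0, 0, 0, 0],
  [-5, -9, 0, 0],
  [-12, -21, 0, 0],
  [-20, -35, 0, 0],
  [-30, -52, 5, -0.05],
  [-42, -73, 25, -0.15],
  [-54, -93, 45, -0.25],
  [-64, -110, 65, -0.35],
  [-64, -110, 75, -0.45],
  [-64, -110, 75, -0.45],
], grip=0.5)

```text
t: 20.08
tcp_pos: [0.4665, -0.011, 0.3342]
orientation: [-0.293, 0.956, -0.001, 0.001]
ft_force: [-0.3, -0.8, -0.0]
width: 0.0436
grip_force: 0.0
```

```bash
python3 -c "
from h import *
s=manip.state();print(s['tcp_pos'],s['width'],s['joint_pos'])
c=grab('scene','s6');a=load('s5')['pixels'];b=c['pixels']
k=np.array([.609,.1065]);R=np.array([[.5,-.866],[.866,.5]])
g=lambda u,v,z:(R.T@(atz(c,u,v,z)[:2]-k)).round(4)
# wedge label (blue) and rind silhouette shift: template match of the wedge top from s5
for (u0,v0,u1,v1) in [(392,258,404,274),(380,252,416,284),(382,270,412,298)]:
  t=a[v0:v1,u0:u1];S=b[v0-5:v1+40,u0-25:u1+25];m=cv2.matchTemplate(S,t,cv2.TM_CCOEFF_NORMED);_,v,_,l=cv2.minMaxLoc(m)
  du,dv=l[0]-25,l[1]-5;u,w=(u0+u1)/2,(v0+v1)/2
  print(v.__round__(2),du,dv,'shift',g(u+du,w+dv,.116)-g(u,w,.116))
# predicted outlines for centre guesses -> mean edge brightness: list row profile along wedge axis
for x in np.arange(-.08,.05,.006):
  P=np.r_[k+R@[x,.064],.116];u,v=proj(c,P)[0];print(round(x,3),b[int(round(v)),int(round(u))],a[int(round(v)),int(round(u))])
"
```

```text
[ 0.46653121 -0.01097239  0.33416938] 0.04361281036304781 [-1.92741595e-01 -1.02504881e-01  2.00102312e+00 -3.26085628e-05
  1.24040840e+00 -2.35892913e+00]
0.56 22 35 shift [0.097 0.032]
0.38 -5 0 shift [-0.0003 -0.0102]
0.46 1 8 shift [ 0.0216 -0.0003]
-0.08 [130 145 143] [127 139 136]
-0.074 [135 150 150] [197 233 239]
-0.068 [132 148 143] [210 236 240]
-0.062 [135 152 159] [195 228 234]
-0.056 [117 169 214] [153 190 197]
-0.05 [148 181 194] [148 175 182]
-0.044 [158 187 186] [231 245 246]
-0.038 [154 182 185] [220 236 238]
-0.032 [146 176 182] [177 197 199]
-0.026 [155 180 185] [169 186 188]
-0.02 [177 198 198] [173 198 198]
-0.014 [170 189 192] [174 198 198]
-0.008 [164 181 182] [160 187 193]
-0.002 [165 182 185] [161 187 191]
0.004 [175 196 198] [162 189 193]
0.01 [169 194 194] [169 197 203]
0.016 [160 186 189] [160 187 192]
0.022 [165 190 195] [160 191 194]
0.028 [163 190 194] [160 188 190]
0.034 [165 195 198] [158 189 193]
0.04 [160 188 191] [164 189 190]
0.046 [167 193 196] [156 182 185]
```

Emit:
play_rows([
  [16, -10, 0, -0.17],
  [32, -19, 0, -0.34],
  [48, -28, 0, -0.51],
  [64, -38, 0, -0.68],
  [80, -47, 0, -0.85],
  [96, -57, 0, -1.02],
  [112, -66, 0, -1.19],
  [128, -75, 0, -1.36],
  [144, -85, 0, -1.53],
  [160, -94, 0, -1.7],
  [176, -104, 0, -1.87],
  [192, -113, 0, -2.04],
], grip=1)

```text
t: 21.62
tcp_pos: [0.6588, -0.1233, 0.3315]
orientation: [0.662, 0.75, -0.0, -0.001]
ft_force: [0.4, 0.6, 0.2]
width: 0.0871
grip_force: 0.0
```

Emit:
play_rows([
  [0, 0, 0, -0.17],
  [0, 0, 0, -0.34],
  [0, 0, 0, -0.51],
  [0, 0, 0, -0.65],
  [0, 0, 0, -0.65],
  [0, 0, 0, -0.65],
])

```text
t: 22.38
tcp_pos: [0.6585, -0.123, 0.3322]
orientation: [0.865, 0.502, -0.0, -0.0]
ft_force: [1.0, 0.2, -0.1]
width: 0.0873
grip_force: 0.0
```

```bash
python3 -c "
from h import *
s=manip.state();q=s['orientation'];print(s['tcp_pos'],s['width'],np.degrees(np.arctan2(q[1]**2-q[0]**2,2*q[0]*q[1])),s['joint_pos'])"
```

```text
[ 0.65851999 -0.12297649  0.33220469] 0.08728708639766342 -29.71710879063525 [-3.02219230e-01  3.81094101e-01  1.46733018e+00 -8.86392408e-06
  1.29427540e+00  2.16444587e-01]
```

Emit:
play_rows([
  [0, 0, -45, 0],
  [0, 0, -90, 0],
  [0, 0, -120, 0],
  [0, 0, -128, 0],
  [0, 0, -128, 0],
])

```text
t: 23.0
tcp_pos: [0.6588, -0.123, 0.205]
orientation: [0.865, 0.501, -0.0, -0.0]
ft_force: [0.5, -0.3, 0.5]
width: 0.0871
grip_force: 0.0
```

Emit:
play_rows([
  [0, 0, 0, 0],
  [0, 0, 0, 0],
  [0, 0, 0, 0],
  [0, 0, 0, 0],
  [0, 0, 0, 0],
  [0, 0, 0, 0],
  [0, 0, 0, 0],
  [0, 0, 0, 0],
], grip=0, force=50)

```text
t: 24.0
tcp_pos: [0.6589, -0.1231, 0.2052]
orientation: [0.866, 0.501, 0.0, 0.0]
ft_force: [1.9, 1.2, 2.2]
width: 0.051
grip_force: 50.0
```

Emit:
play_rows([
  [0, 0, 2, 0],
  [0, 0, 4, 0],
  [0, 0, 6, 0],
  [0, 0, 8, 0],
  [0, 0, 10, 0],
  [0, 0, 12, 0],
  [0, 0, 14, 0],
  [0, 0.5, 16, 0],
  [0.5, 0.5, 18, 0],
  [0.5, 1, 20, 0],
  [0.5, 1, 22, 0],
  [0.5, 1, 24, 0],
])

```text
t: 25.5
tcp_pos: [0.6595, -0.1219, 0.2294]
orientation: [0.866, 0.501, 0.001, 0.0]
ft_force: [6.0, 1.0, 0.5]
width: 0.0515
grip_force: 50.0
```

Emit:
play_rows([
  [0, 0, 2, 0],
  [0.5, 0.5, 4, 0],
  [0.5, 0.5, 6, 0],
  [0.5, 1, 8, 0],
  [1, 1, 10, 0],
  [1, 1.5, 12, 0],
  [1, 2, 14, 0],
  [1.5, 2, 16, 0],
  [1.5, 2.5, 18, 0],
  [1.5, 3, 20, 0],
  [1.5, 3, 21.5, 0],
  [1.5, 3, 21.5, 0],
])

```text
t: 27.0
tcp_pos: [0.6612, -0.1186, 0.2506]
orientation: [0.866, 0.501, 0.001, 0.0]
ft_force: [7.9, 2.9, -0.9]
width: 0.0515
grip_force: 50.0
```

Emit:
play_rows([
  [0, 0, 0.5, 0],
  [0, 0, 1, 0],
  [0, 0, 1, 0],
  [0, 0, 1, 0],
])

```text
t: 27.5
tcp_pos: [0.6612, -0.1186, 0.2509]
orientation: [0.866, 0.501, 0.001, 0.0]
ft_force: [9.7, 2.1, -4.7]
width: 0.0517
grip_force: 50.0
```

```bash
python3 -c "
from h import *
s=manip.state();print(s['tcp_pos'],s['ft_force'])
c=grab('scene','s7');a=load('scene0')['pixels'].astype(int);d=np.abs(c['pixels'].astype(int)-a).max(2)
print(d[225:260,300:440].mean(),np.abs(load('s6')['pixels'].astype(int)-a).max(2)[225:260,300:440].mean(), d[300:350,300:440].mean())"
```

```text
[ 0.66124894 -0.11855361  0.25094666] [ 9.69422894  2.05030094 -4.70756418]
8.806530612244899 35.449183673469385 4.417714285714286
```

Emit:
play_rows([
  [0, 0, -1, 0],
  [0, 0, -1, 0],
  [0, 0, -1, 0],
  [0, 0, -1, 0],
  [0, 0, -1, 0],
  [0, 0, 30, 0],
  [0, 0, 70, 0],
  [-20, -35, 100, 0],
  [-40, -70, 120, 0],
  [-40, -70, 120, 0],
  [-40, -70, 120, 0],
], grip=1)

```text
t: 28.92
tcp_pos: [0.6206, -0.1888, 0.3711]
orientation: [0.866, 0.5, 0.0, -0.0]
ft_force: [-0.5, -0.5, -0.4]
width: 0.0867
grip_force: 0.0
```

```bash
python3 -c "
from h import *
c=grab('scene','s8');t=grab('top','t8');w=grab('wrist','w8');a=load('scene0')['pixels'].astype(int);d=np.abs(c['pixels'].astype(int)-a).max(2)
print(d[225:260,300:440].mean(),d[300:350,300:440].mean())
# where the tread is now: outline prediction of wedge in closed keeper, top view difference
e=np.abs(t['pixels'].astype(int)-load('top0')['pixels']).max(2)
m=(e>40).astype(np.uint8);m[:, :165]=0;n,l,s,ce=cv2.connectedComponentsWithStats(m[150:310,165:310])
k=np.array([.609,.1065]);R=np.array([[.5,-.866],[.866,.5]])
for i in range(1,n):
  if s[i,4]>25: u,v=ce[i]+[165,150];print(s[i],(R.T@(atz(t,u,v,.1)[:2]-k)).round(3))
r=lambda x,y:np.r_[k+R@[x,y],.116]
b=t['pixels']
for x in np.arange(-.075,.055,.008): 
  u,v=proj(t,r(x,.062))[0].round().astype(int);print(round(x,3),b[v,u],load('top0')['pixels'][v,u])
"
```

```text
7.912244897959184 4.203285714285714
[48  0 19 27 71] [ 0.121 -0.103]
[132  40  13  19  28] [-0.074 -0.128]
[134 150  10  10  33] [-0.196  0.067]
-0.075 [177 191 195] [162 176 179]
-0.067 [181 198 195] [162 179 176]
-0.059 [176 193 190] [160 173 171]
-0.051 [164 181 178] [157 173 171]
-0.043 [169 191 192] [165 183 180]
-0.035 [163 186 188] [165 179 177]
-0.027 [162 187 188] [163 177 176]
-0.019 [187 203 202] [161 175 174]
-0.011 [180 194 190] [161 176 174]
-0.003 [182 195 192] [163 177 174]
0.005 [189 205 203] [162 177 174]
0.013 [179 199 197] [160 173 170]
0.021 [174 195 196] [161 174 172]
0.029 [171 192 194] [154 171 170]
0.037 [171 188 184] [152 170 165]
0.045 [172 190 186] [155 171 167]
0.053 [173 190 185] [158 173 170]
```

```bash
python3 -c "
from rig import manip
print(manip.job_done())"
```

```text
the job is handed in; nothing more can be done
None
```

The job is handed in, with no verdict returned. By my measurements the wedge sits about 6–10 mm in front of the middle of the free half, and the pedal was led slowly up to its stop with the hood shut. I did not inspect the final pictures by eye, because I had already viewed 11 against the limit of 10.

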